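# Home a camera slider on its limit switch

### The job

Home the camera slider: push its carriage (the one with the orange block) along the rail toward the roller lever switch until the switch just clicks, so that the gauge pointer stands in the green and leave it there. Never drive the lever on into overtravel (pointer in the red), do not touch the switch, lever or gauge yourself, and leave the other things on the desk alone.

Things in the scene. Friction and masses are not known exactly. Their poses are not given: they have to be found in the camera images.
- slider: Camera slider fixed to the desk: two aluminium rods (tops 33 mm high) between black end blocks, 66 mm (x) x 380 mm (y) x 38 mm. Origin: centre of its underside. Its y axis lies along the rail; the carriage runs toward its -y.
- carriage (a joint): Carriage travel along the rail in m, 0 to 0.24, growing toward the slider's -y, that is toward the switch. The carriage stays where it is left: rail friction of about 5 N (plus 12 N per m/s) must be overcome and is more than the lever can push back.
- push_block (a point): Centre of the orange block on the carriage, 44 x 44 x 45 mm, axes parallel to the slider's; its faces are 22 mm from this point, bottom at z = 47 mm (on a black plate 70 x 80 mm whose long sides lie along the rail), top at 92 mm with a rubber disc of radius 17 mm and a screw up to 105 mm. Push its face on the +y side.
- ramp_toe (a point): Front toe of the steel ramp on the carriage's +x flank (slider frame), 41 mm high. From the toe the ramp stands out 1 mm toward +x for each 2 mm toward +y, up to 22 mm, and so presses the roller toward +x as the carriage advances to -y.
- switch: Roller lever switch on a steel bracket fixed to the desk beside the rail on its +x side (axes parallel to the slider's): black housing 22 x 60 mm, top at 54 mm, with a round gauge on top. Where it stands along the rail differs each time. Origin: on the desk under the housing's centre.
- roller_site (a point): Centre of the white roller (12 mm diameter, 41 mm high) at the end of the 50 mm switch lever. Measured along the rail from where this point stands at rest, the ramp's toe has gone about 5 mm past it (toward the slider's -y) when the ramp meets the roller, 18 mm at the click and 33 mm where overtravel begins; aim for about 25 mm.
- lever (a joint): Switch lever angle in rad about the vertical, 0 at rest (held by a light spring), growing as the roller is pressed. It clicks (contacts change over) at 0.12; overtravel begins at 0.26; range to 0.42. Nothing is heard, and no step is felt.
- gauge (a point): Centre of the gauge face (radius 36 mm, 62 mm high) on the switch. Its black pointer (29 mm long, up to 69 mm high) turns 6 times as far as the lever: at rest it points to the slider's +y and it turns clockwise seen from above, over grey (not yet clicked), then green (clicked), then red (overtravel).
- mouse: Black computer mouse, 104 x 66 x 37 mm; bystander. Origin under its centre.
- mug: Blue-grey mug, 92 x 127 x 95 mm; bystander.
- notes: Yellow note block, 77 x 77 x 24 mm; bystander.
- stapler: Blue stapler, 34 x 141 x 46 mm; bystander.
- jar: White jar with black lid, 52 x 52 x 70 mm; bystander.
- glue: Yellow and red glue stick standing, 27 x 27 x 92 mm; bystander.
Mind the look-alikes: they are no part of the job. Of the things that look like the switch, the smaller one is meant.

How it is judged:
By the outcome, as a careful person would: the job done as asked, in the order asked, and still so for the second after the job is handed in, with the robot touching nothing.
It also fails if it takes over 45 s, if anything falls off the work surface, if the arm or the gripper's body presses on something with over 40 N, if the wrist force passes 120 N, or if a joint passes its speed limit or range.

### The arm

A 7-joint arm with a two-finger parallel gripper is mounted at the origin on a cart in front of the work surface, level with it; the furniture and walls round the work are solid. World frame = base frame: x ahead of the robot, y to its left, z up, the work surface at z = 0. Lengths are in m, angles in rad, forces in N, time in s.
With the tool pointing down it reaches from about 0.425 to 0.95 m from the base axis. Payload 4.7 kg.
Tool frame: the origin (TCP) lies at the centre of the arm's flange, where the gripper is bolted on; the fingertips stand 182 mm ahead of it and the grasp point (between the pads) lies 164 mm ahead of it (env.tcp_to_tips is the distance from the TCP to the fingertips, in m); x points along the fingers, y is the direction in which the jaws open and shut, and the axes are right-handed (so a half turn about x gives the same grasp; the last joint's range is limited). The gripper opens to 87 mm and grips with 3 to 60 N. Pads are 19 mm wide; open, the fingers measure 117 mm over their backs; the gripper's body (75 mm by 190 mm) begins 51 mm behind the grasp point.
Start: joints at [-1.344, 0.469, -0.049, 1.532, 0.024, 1.141, -0.082], TCP at [0.171, 0.653, 0.405] pointing down, gripper open.
Joint ranges: [-2.59, 2.59], [-0.33, 1.99], [-1.39, 1.29], [0.1, 2.45], [-1.04, 4.18], [0.21, 1.99], [-2.66, 2.66]. Speed limits (rad/s): [2.57, 2.57, 3.14, 3.14, 3.14, 3.14, 3.14].

### API

Orientations are given as a unit quaternion [x, y, z, w].
In Python, from station import status, cams, env gives the robot as it stands.
- The arm moves only by the tool carry_out, never from a script. Its argument "series" is a list of rows, each an object with "grip": the opening, from -1 (shut) to 1 (fully open); "translation": the shift along the tool's x, y, z normalised to -1 to 1, where 1 is 15 cm, a list of three; "yaw": the turn about the tool's x normalised to -1 to 1, where 1 is pi rad. A call has 1 to 12 rows; each row is the pose to reach, as a shift and turn from the pose commanded when the call began, along the tool's axes at that moment, turning the shorter way round; what a row does not reach only later rows make up. A row lasts 1/10 s, in which the tool goes at most 50 mm and 8.59 degrees, less where a joint would pass 70% of its speed; a pose out of reach is approached as far as the arm can. A call with a number of a shift or a turn outside -1 to 1 is refused whole. A call with a gripper value outside its range is refused whole. The fingers move at their own pace and stop on an object; "force" is the grip in N (left out, the last holds). Time passes only in rows, so rows that repeat a pose let the fingers close. It gives the time, the measured TCP pose, the force and the opening at its end, in the units of the state.
- status.sense(): the state, without advancing time (a new reading comes with each control period).
- cams.grab_frame(name): name is "side" or "top"; returns (picture, depth): 480x640x3 uint8, red, green, blue; 480x640 float32, m along the optical axis (not along the pixel's ray), 0 where there is no reading.
- cams.calibration(name): a dict with "fov_y" (degrees; the focal length in pixels is half the picture's height over the tangent of half this angle, whatever the lens; pixels are square), "cx", "cy" (the principal point, pixels), "k1" (the pictures are not rectified: a ray, as slopes to the right and down, at radius r is drawn at 1 + k1 r^2 times it, then the intrinsics apply), "extrinsics" (4x4, takes a point from camera to world coordinates). Camera axes: x right, y up, looking along -z (the intrinsics and any distortion apply to the point x, -y, -z); pixel columns grow to the right and rows downward; lengths in m; the calibration is good to about 2 mm. A picture is of the moment at which its call begins. calibration takes no time and is no camera call.
- env.hand_in(): hands the job in, once; it reports no verdict.
Trained networks look in the newest picture that a camera, given by its name, has taken for a name from the list of things; names that differ only in an ending like _2 or _b are one class to them, and where a whole thing is asked for, a point or a joint stands for the part that bears it (a point fixed in the world has none). Each returns a list of dicts, best first, with "score" (0 to 1); they miss things now and then, are a little off and sometimes report something else, mostly with a low value. They report only what shows in the picture. A call takes as long as a camera call. They do not tell look-alikes from the thing itself.
- cams.search_frame(thing, camera): "xyz" ([x, y, z] in m, in world coordinates, good to about 4 mm: the middle of the surface that is visible of it).
- cams.trace(thing, camera): "mask" (480x640 bool, what is visible of it).
- cams.place_of(thing, camera): "xyz" ([x, y, z] in m, in world coordinates, good to about 4 mm: a listed point, or the origin of a listed thing).
The state is a dict: "clock": time; "q": joint angles; "joint_velocities": joint speeds; "joint_torque": joint torques, N m; "tool_pos": TCP position; "tool_rot": TCP orientation; "ft_force": force on the tool from outside, world axes, zero at the start; "moment": the same for the moment, N m; "opening": finger opening in m.
Only numpy, scipy, OpenCV 4.12 (cv2) and the standard library are available. Lean on these libraries where they do the work, as an engineer would, in place of code of your own. Each camera call takes 0.05 s, during which the arm holds its last target.

## Working session

There is one attempt and no reset: what is moved stays moved. The work goes in short steps, Python scripts to look and compute and a tool call to move; the robot and the scene stay as the last step left them, time stands still between calls to the robot, and variables do not carry over. Pictures are saved under pics/ and viewed, and the job is handed in when it is done.

Besides the shell and the picture viewer there is one more tool, called after ">>>" by a JSON object that holds its "fn" and its "kwargs". carry_out: Moves the arm, as the interface text tells. Scaled input: -1 to 1 covers 15 cm each way for a shift and pi rad each way for a turn. Its arguments: {"type":"object","properties":{"series":{"type":"array"},"force":{"type":"number"}},"required":["series"]}

```bash
mkdir -p pics; ls; cat > h.py <<'E'
from station import status, cams, env
import numpy as np, cv2
def grab(n,f):
    p,d=cams.grab_frame(n); cv2.imwrite(f,p[:,:,::-1]); np.save(f'/tmp/{n}_d.npy',d); np.save(f'/tmp/{n}_p.npy',p); return p,d
def proj(n,P):
    c=cams.calibration(n);E=np.array(c['extrinsics']);P=np.atleast_2d(P)
    q=(P-E[:3,3])@E[:3,:3]; f=240/np.tan(np.radians(c['fov_y'])/2)
    a=q[:,0]/-q[:,2]; b=-q[:,1]/-q[:,2]; s=1+c['k1']*(a*a+b*b)
    return np.c_[c['cx']+f*a*s,c['cy']+f*b*s]
def ray(n,u,v):
    c=cams.calibration(n);E=np.array(c['extrinsics']);f=240/np.tan(np.radians(c['fov_y'])/2)
    K=np.array([[f,0,c['cx']],[0,f,c['cy']],[0,0,1.]])
    x=cv2.undistortPoints(np.array([[[u,v]]],float),K,np.array([c['k1'],0,0,0.]))[0,0]
    return E[:3,3],E[:3,:3]@np.array([x[0],-x[1],-1])
def atz(n,u,v,z):
    o,d=ray(n,u,v); return o+d*(z-o[2])/d[2]
E
python3 - <<'E'
from h import *
for n in ['side','top']:
    grab(n,f'pics/{n}0.png'); print(n,cams.calibration(n))
    for t in ['slider','push_block','ramp_toe','switch','roller_site','gauge']:
        for r in cams.place_of(t,n): print(t,np.round(r['xyz'],3),round(r['score'],2),proj(n,r['xyz']).round())
print(status.sense())
E
```

```text
pics
side {'fov_y': 49.925880165943916, 'cx': 324.020187485558, 'cy': 235.216704525594, 'k1': -0.13272060548922054, 'extrinsics': array([[-0.9975132 ,  0.06149708, -0.03443152,  0.42690567],
       [-0.06964319, -0.78499008,  0.61558135,  0.66890325],
       [ 0.01082805,  0.61644844,  0.78732082,  1.02069055],
       [ 0.        ,  0.        ,  0.        ,  1.        ]])}
slider [ 0.485 -0.048 -0.003] 0.83 [[316. 262.]]
slider [0.492 0.048 0.068] 0.48 [[309. 279.]]
push_block [0.494 0.05  0.069] 0.86 [[309. 279.]]
ramp_toe [0.523 0.011 0.039] 0.82 [[298. 271.]]
ramp_toe [ 0.487 -0.049 -0.002] 0.68 [[315. 261.]]
switch [ 0.253 -0.319  0.004] 0.93 [[409. 185.]]
switch [ 0.562 -0.146 -0.002] 0.87 [[289. 228.]]
roller_site [ 0.524 -0.167  0.041] 0.6 [[304. 212.]]
gauge [ 0.267 -0.318  0.085] 0.81 [[407. 163.]]
gauge [ 0.578 -0.152  0.062] 0.68 [[282. 210.]]
gauge [ 0.422 -0.366  0.003] 0.68 [[348. 169.]]
top {'fov_y': 56.44191055801901, 'cx': 312.9832156567482, 'cy': 234.48284808395638, 'k1': -0.026229791813443894, 'extrinsics': array([[ 0.02569075,  0.98247464, -0.18461736,  0.29826853
[... 650 characters left out ...]
7, 'q': array([-1.34391339,  0.46856136, -0.04859062,  1.53249694,  0.02414101,
        1.14101182, -0.08230659]), 'joint_velocities': array([ 1.48149022e-03, -6.27673909e-04, -3.48917464e-04, -4.98525380e-04,
        9.78344065e-05,  3.90548012e-04,  5.34446035e-04]), 'joint_torque': array([ 3.02957710e-05, -5.07680619e+01, -8.00077314e-02, -2.36414534e+01,
       -6.10652380e-02,  3.11606261e-02,  1.77776070e-05]), 'tool_pos': array([0.17074865, 0.65304432, 0.4048002 ]), 'tool_rot': array([ 0.09022055,  0.70132732, -0.09014422,  0.70133748]), 'ft_force': array([ 0.60812519, -0.57342622,  0.22405219]), 'moment': array([ 0.00060907, -0.04969562, -0.01038627]), 'opening': 0.08706142335672136}
```

View pics/side0.png

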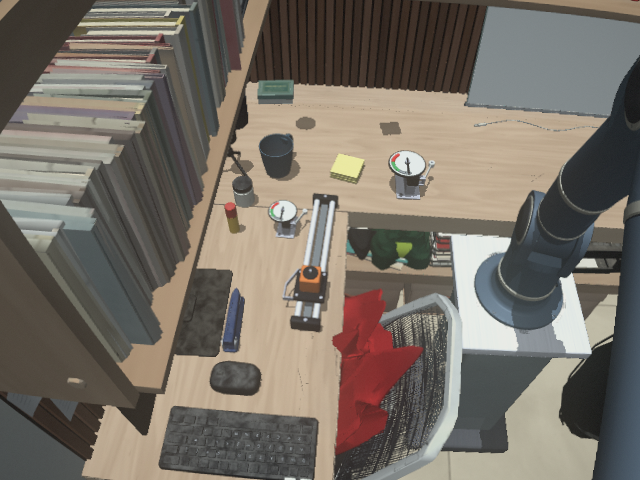

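View pics/top0.png

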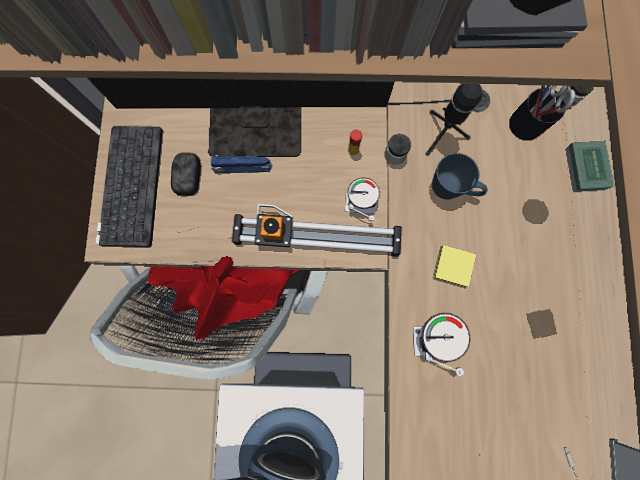

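```bash
python3 - <<'E'
from h import *
from scipy.spatial.transform import Rotation as R
p=np.load('/tmp/top_p.npy');d=np.load('/tmp/top_d.npy')
c=p[170:265,220:415]; cv2.imwrite('pics/c0.png',cv2.resize(c,None,fx=4,fy=4,interpolation=cv2.INTER_CUBIC)[:,:,::-1])
s=status.sense(); print(R.from_quat(s['tool_rot']).as_matrix().round(4))
# height map points from both cams
pts=[]
for n in ['top','side']:
    d=np.load(f'/tmp/{n}_d.npy');E=np.array(cams.calibration(n)['extrinsics'])
    k=cams.calibration(n);f=240/np.tan(np.radians(k['fov_y'])/2)
    vv,uu=np.mgrid[0:480:2,0:640:2];m=d[vv,uu]>0
    x=cv2.undistortPoints(np.stack([uu[m],vv[m]],-1).astype(float)[:,None],np.array([[f,0,k['cx']],[0,f,k['cy']],[0,0,1.]]),np.array([k['k1'],0,0,0.]))[:,0]
    D=d[vv,uu][m]; P=np.c_[x[:,0]*D,-x[:,1]*D,-D]@E[:3,:3].T+E[:3,3]; pts.append(P)
P=np.vstack(pts)
# max height grid y rows .9..-.5 , x cols
for y in np.arange(.8,-.5,-.1):
    print(f'{y:.1f}',[ (lambda q: round(float(q.max()),2) if len(q) else None)(P[(abs(P[:,1]-y)<.05)&(abs(P[:,0]-x)<.05),2]) for x in np.arange(.1,.95,.1)])
E
```

```text
[[ 0.000e+00  2.530e-01  9.675e-01]
 [ 1.000e-04  9.675e-01 -2.530e-01]
 [-1.000e+00  1.000e-04  0.000e+00]]
0.8 [-0.78, -0.78, -0.78, -0.78, -0.17, -0.08, -0.0, None, None]
0.7 [-0.78, -0.78, -0.78, -0.78, -0.78, None, 0.02, 0.09, 0.05]
0.6 [-0.78, 0.62, -0.78, -0.78, None, None, None, None, 0.27]
0.5 [-0.78, 0.65, -0.78, 0.0, 0.02, 0.8, 0.76, 0.57, 0.35]
0.4 [-0.78, 0.69, 0.1, 0.01, 0.02, 0.71, 0.85, 0.71, 0.32]
0.3 [0.74, 0.69, 0.03, 0.01, 0.02, 0.71, 0.85, 0.71, -0.0]
0.2 [0.75, 0.12, 0.07, 0.06, 0.01, 0.71, 0.81, 0.71, None]
0.1 [0.61, 0.12, 0.06, 0.03, 0.11, 0.71, 0.7, 0.7, None]
0.0 [0.37, 0.0, 0.04, 0.02, 0.1, 0.7, 0.7, 0.7, None]
-0.1 [0.28, 0.0, -0.77, 0.01, 0.06, 0.65, 0.09, 0.2, 0.58]
-0.2 [0.0, 0.0, 0.01, 0.04, 0.06, 0.61, 0.58, 0.19, 0.0]
-0.3 [0.01, 0.09, 0.1, 0.03, 0.03, 0.58, 0.59, 0.23, 0.01]
-0.4 [0.5, 0.49, 0.5, 0.5, 0.5, 0.55, 0.55, 0.22, 0.01]
```

View pics/c0.png

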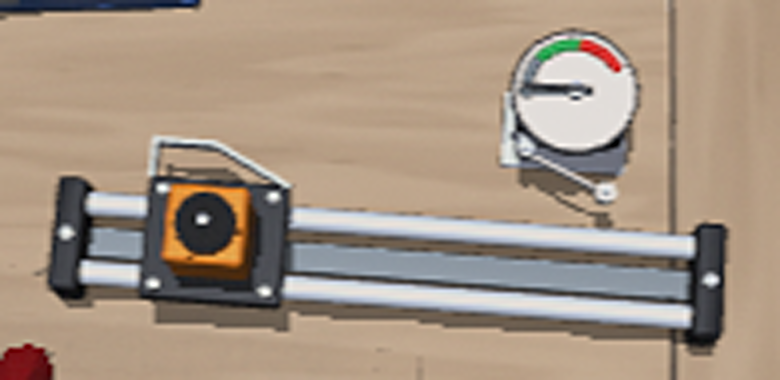

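```bash
python3 - <<'E'
from h import *
g=lambda x,y:(220+x/4-.375,170+y/4-.375)
a=atz('top',*g(66,232),.039);b=atz('top',*g(711,280),.039);print('ends',a,b,np.linalg.norm(a-b))
ax=(b-a)/np.linalg.norm(b-a);print('axis -y',ax,np.degrees(np.arctan2(ax[0],-ax[1])))
for nm,pt,z in [('screw',(202,219),.105),('toe',(289,187),.041),('roller',(605,192),.047),('gauge',(576,91),.062)]:
    q=atz('top',*g(*pt),z);print(nm,q.round(4),'along',((q-a)@ax).round(4))
E
```

```text
ends [0.49478481 0.13358921 0.039     ] [ 0.47578455 -0.22834186  0.039     ] 0.3624294631055817
axis -y [-5.24247177e-02 -9.98624879e-01 -3.06328027e-16] -3.0050926475326514
screw [0.4902 0.0495 0.105 ] along 0.0842
toe [0.5231 0.0087 0.041 ] along 0.1232
roller [ 0.5229 -0.1683  0.047 ] along 0.3
gauge [ 0.5766 -0.1504  0.062 ] along 0.2793
```

>>> {"fn": "carry_out", "kwargs": {"series": [{"grip": -1, "translation": [0.17, -0.98, 1.0], "yaw": 0}, {"grip": -1, "translation": [0.17, -0.98, 1.0], "yaw": 0}, {"grip": -1, "translation": [0.17, -0.98, 1.0], "yaw": 0}, {"grip": -1, "translation": [0.17, -0.98, 1.0], "yaw": 0}, {"grip": -1, "translation": [0.17, -0.98, 1.0], "yaw": 0}, {"grip": -1, "translation": [0.17, -0.98, 1.0], "yaw": 0}], "force": 40}}

```text
clock: 1.3
tool_pos: [0.2803, 0.471, 0.3794]
tool_rot: [0.092, 0.701, -0.092, 0.701]
ft_force: [-0.4, 1.0, 0.3]
opening: 0.0467
```

>>> {"fn": "carry_out", "kwargs": {"series": [{"grip": -1, "translation": [0.17, -0.98, 1.0], "yaw": 0}, {"grip": -1, "translation": [0.17, -0.98, 1.0], "yaw": 0}, {"grip": -1, "translation": [0.17, -0.98, 1.0], "yaw": 0}, {"grip": -1, "translation": [0.17, -0.98, 1.0], "yaw": 0}, {"grip": -1, "translation": [0.17, -0.98, 1.0], "yaw": 0}, {"grip": -1, "translation": [0.17, -0.98, 1.0], "yaw": 0}]}}

```text
clock: 1.9
tool_pos: [0.3873, 0.2928, 0.3539]
tool_rot: [0.091, 0.701, -0.091, 0.701]
ft_force: [-0.2, 1.1, 0.4]
opening: 0.0027
```

>>> {"fn": "carry_out", "kwargs": {"series": [{"grip": -1, "translation": [0.17, -0.98, 1.0], "yaw": 0}, {"grip": -1, "translation": [0.17, -0.98, 1.0], "yaw": 0}, {"grip": -1, "translation": [0.17, -0.98, 1.0], "yaw": 0}, {"grip": -1, "translation": [0.17, -0.98, 1.0], "yaw": 0}, {"grip": -1, "translation": [0.17, -0.98, 1.0], "yaw": 0}, {"grip": -1, "translation": [0.17, -0.98, 1.0], "yaw": 0}]}}

```text
clock: 2.5
tool_pos: [0.4954, 0.1137, 0.3282]
tool_rot: [0.091, 0.701, -0.09, 0.701]
ft_force: [0.7, -1.0, 0.4]
opening: 0.0002
```

>>> {"fn": "carry_out", "kwargs": {"series": [{"grip": -1, "translation": [0, 0, 0], "yaw": 0.4353}, {"grip": -1, "translation": [0, 0, 0], "yaw": 0.4353}, {"grip": -1, "translation": [0, 0, 0], "yaw": 0.4353}, {"grip": -1, "translation": [0, 0, 0], "yaw": 0.4353}, {"grip": -1, "translation": [0, 0, 0], "yaw": 0.4353}, {"grip": -1, "translation": [0, 0, 0], "yaw": 0.4353}, {"grip": -1, "translation": [0, 0, 0], "yaw": 0.4353}, {"grip": -1, "translation": [0, 0, 0], "yaw": 0.4353}, {"grip": -1, "translation": [0, 0, 0], "yaw": 0.4353}, {"grip": -1, "translation": [0, 0, 0], "yaw": 0.4353}, {"grip": -1, "translation": [0, 0, 0], "yaw": 0.4353}]}}

```text
clock: 3.6
tool_pos: [0.494, 0.1155, 0.3283]
tool_rot: [0.511, 0.489, -0.511, 0.488]
ft_force: [0.2, 0.7, -0.1]
opening: 0.0006
```

>>> {"fn": "carry_out", "kwargs": {"series": [{"grip": -1, "translation": [0.3, 0, 0], "yaw": 0}, {"grip": -1, "translation": [0.5, 0, 0], "yaw": 0}, {"grip": -1, "translation": [0.58, 0, 0], "yaw": 0}, {"grip": -1, "translation": [0.58, 0, 0], "yaw": 0}, {"grip": -1, "translation": [0.58, 0, 0], "yaw": 0}]}}

```text
clock: 4.1
tool_pos: [0.4951, 0.1129, 0.2421]
tool_rot: [0.513, 0.487, -0.512, 0.487]
ft_force: [-0.2, -0.4, 0.8]
opening: 0.0004
```

```bash
python3 - <<'E'
from h import *
from scipy.spatial.transform import Rotation as R
p,_=grab('top','pics/t1.png'); cv2.imwrite('pics/c1t.png',cv2.resize(p[150:270,210:410],None,fx=4,fy=4,interpolation=2)[:,:,::-1])
p,_=grab('side','pics/s1.png'); cv2.imwrite('pics/c1.png',cv2.resize(p[180:340,220:380],None,fx=4,fy=4,interpolation=2)[:,:,::-1])
s=status.sense();print(s['tool_pos'],s['clock']);print(R.from_quat(s['tool_rot']).as_matrix().round(3))
for n in ['top','side']:
    for t in ['push_block','roller_site','ramp_toe']:
        for r in cams.place_of(t,n): print(n,t,np.round(r['xyz'],3),round(r['score'],2))
E
```

```text
[0.4952997  0.11276897 0.24267307] 4.2
[[ 0.003  0.999 -0.052]
 [ 0.001 -0.052 -0.999]
 [-1.     0.003 -0.001]]
top push_block [0.488 0.048 0.069] 0.86
top roller_site [ 0.522 -0.168  0.041] 0.59
top roller_site [ 0.198 -0.349  0.06 ] 0.45
top ramp_toe [0.523 0.011 0.038] 0.95
side roller_site [ 0.2   -0.351  0.056] 0.52
```

View pics/c1.png

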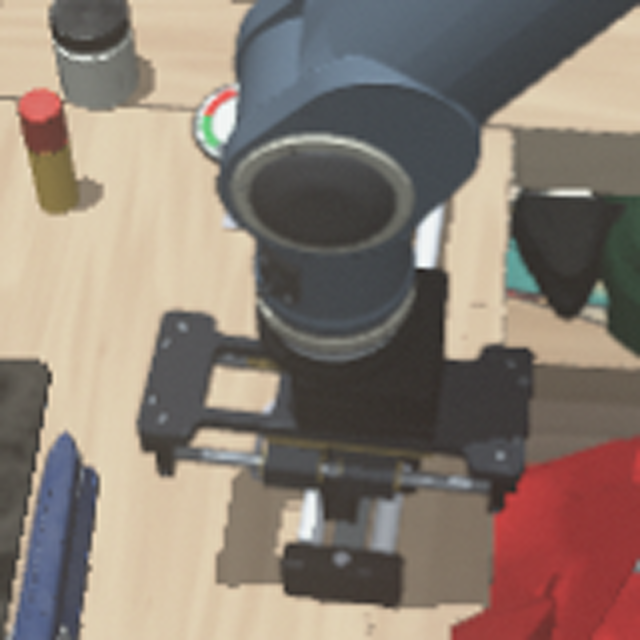

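View pics/c1t.png

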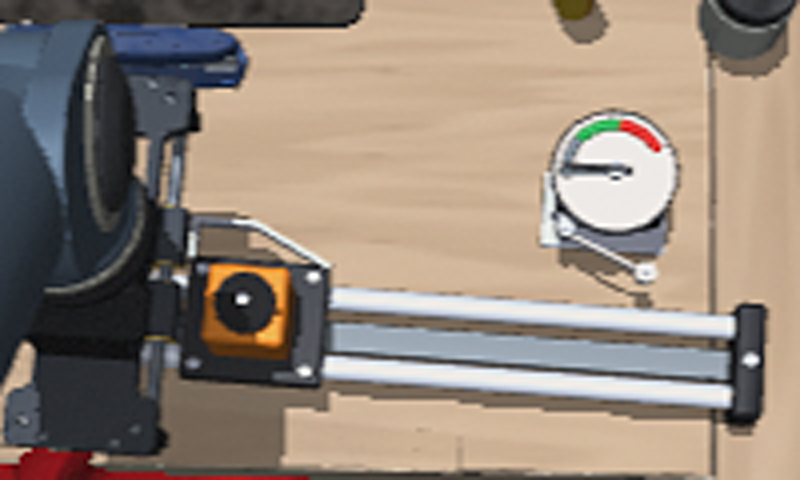

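>>> {"fn": "carry_out", "kwargs": {"series": [{"grip": -1, "translation": [0, 0, 0.12], "yaw": 0}, {"grip": -1, "translation": [0, 0, 0.16], "yaw": 0}, {"grip": -1, "translation": [0, 0, 0.2], "yaw": 0}, {"grip": -1, "translation": [0, 0, 0.25], "yaw": 0}, {"grip": -1, "translation": [0, 0, 0.32], "yaw": 0}, {"grip": -1, "translation": [0, 0, 0.42], "yaw": 0}, {"grip": -1, "translation": [0, 0, 0.52], "yaw": 0}, {"grip": -1, "translation": [0, 0, 0.62], "yaw": 0}, {"grip": -1, "translation": [0, 0, 0.72], "yaw": 0}, {"grip": -1, "translation": [0, 0, 0.82], "yaw": 0}, {"grip": -1, "translation": [0, 0, 0.9], "yaw": 0}, {"grip": -1, "translation": [0, 0, 0.9], "yaw": 0}]}}

```text
clock: 5.7
tool_pos: [0.4875, -0.0227, 0.2413]
tool_rot: [0.513, 0.486, -0.513, 0.486]
ft_force: [1.0, 0.6, 0.4]
opening: 0.0006
```

```bash
cat > look.py <<'E'
from h import *
import sys
k=sys.argv[1]
p,_=grab('top','pics/t%s.png'%k); cv2.imwrite('pics/c%st.png'%k,cv2.resize(p[150:270,210:410],None,fx=4,fy=4,interpolation=2)[:,:,::-1])
s=status.sense();print(s['tool_pos'],s['clock'],s['ft_force'])
for t in ['push_block','roller_site','ramp_toe']:
    for r in cams.place_of(t,'top'): print(t,np.round(r['xyz'],4),round(r['score'],2))
E
python3 look.py 2
```

```text
[ 0.4874801  -0.02250237  0.24123279] 5.75 [-0.69006958 -0.95993473  0.12637068]
push_block [ 0.4824 -0.0542  0.0685] 0.77
roller_site [ 0.5253 -0.1683  0.0421] 0.55
roller_site [ 0.1982 -0.3511  0.0583] 0.49
ramp_toe [ 0.5184 -0.0927  0.0399] 0.93
```

View pics/c2t.png

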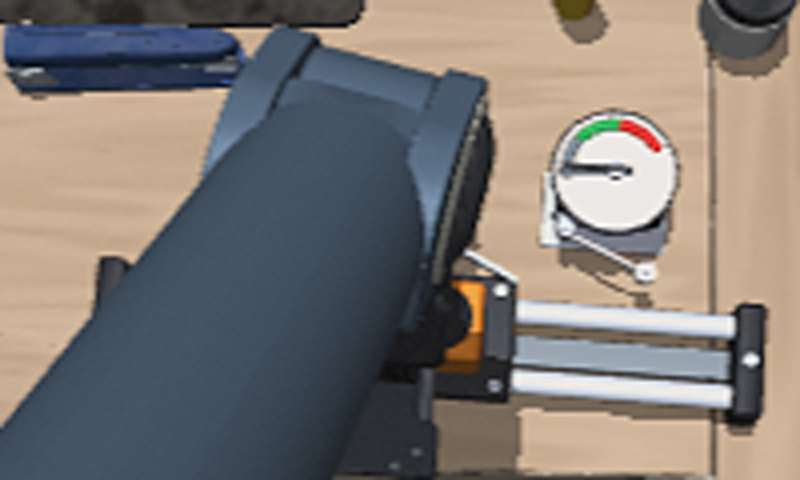

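```bash
python3 - <<'E'
from h import *
ax=np.array([-.0524,-.9986,0])
g=lambda x,y:(210+x/4-.375,150+y/4-.375)
r=atz('top',*g(646,271),.047)
for t in [(328,267),(517,280)]:
    q=atz('top',*g(*t),.041);print(q,(q-r)@ax)
E
```

```text
[0.52309306 0.00926484 0.041     ] -0.17785643072368587
[ 0.51801338 -0.09719427  0.041     ] -0.07128018954559176
```

>>> {"fn": "carry_out", "kwargs": {"series": [{"grip": -1, "translation": [0, 0, 0.08], "yaw": 0}, {"grip": -1, "translation": [0, 0, 0.16], "yaw": 0}, {"grip": -1, "translation": [0, 0, 0.24], "yaw": 0}, {"grip": -1, "translation": [0, 0, 0.32], "yaw": 0}, {"grip": -1, "translation": [0, 0, 0.39], "yaw": 0}, {"grip": -1, "translation": [0, 0, 0.45], "yaw": 0}, {"grip": -1, "translation": [0, 0, 0.49], "yaw": 0}, {"grip": -1, "translation": [0, 0, 0.53], "yaw": 0}, {"grip": -1, "translation": [0, 0, 0.53], "yaw": 0}, {"grip": -1, "translation": [0, 0, 0.53], "yaw": 0}]}}

```text
clock: 6.9
tool_pos: [0.4834, -0.101, 0.2411]
tool_rot: [0.513, 0.487, -0.513, 0.487]
ft_force: [1.0, 2.6, -1.5]
opening: 0.0007
```

```bash
python3 look.py 3; python3 -c "
from h import *
p,_=grab('side','pics/s3.png'); cv2.imwrite('pics/c3.png',cv2.resize(p[170:290,230:350],None,fx=5,fy=5,interpolation=2)[:,:,::-1])"
```

```text
[ 0.48341873 -0.10101004  0.24108545] 6.95 [ 1.64747765  4.00339018 -1.13626631]
push_block [ 0.4791 -0.1295  0.0694] 0.7
roller_site [ 0.1965 -0.3519  0.0573] 0.67
ramp_toe [ 0.5128 -0.1733  0.0365] 0.52
```

View pics/c3t.png

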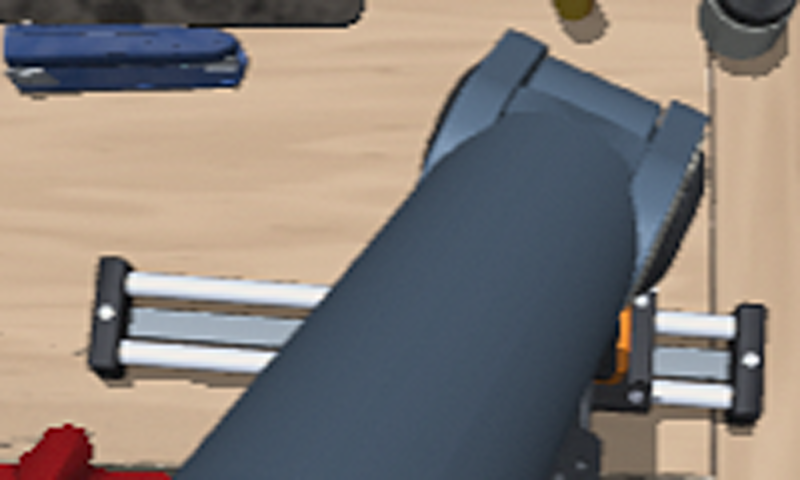

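View pics/c3.png

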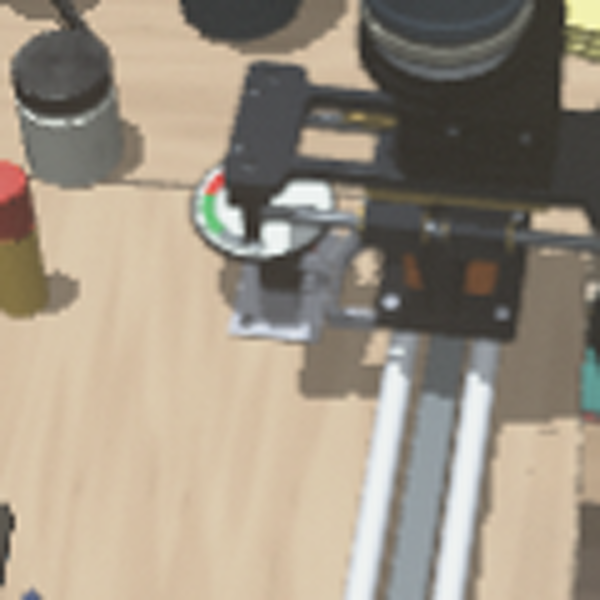

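>>> {"fn": "carry_out", "kwargs": {"series": [{"grip": -1, "translation": [0, 0, 0.03], "yaw": 0}, {"grip": -1, "translation": [0, 0, 0.06], "yaw": 0}, {"grip": -1, "translation": [0, 0, 0.085], "yaw": 0}, {"grip": -1, "translation": [0, 0, 0.105], "yaw": 0}, {"grip": -1, "translation": [0, 0, 0.105], "yaw": 0}, {"grip": -1, "translation": [0, 0, 0.105], "yaw": 0}]}}

```text
clock: 7.75
tool_pos: [0.4826, -0.1169, 0.2411]
tool_rot: [0.513, 0.487, -0.513, 0.487]
ft_force: [2.8, 4.7, -2.9]
opening: 0.0007
```

>>> {"fn": "carry_out", "kwargs": {"series": [{"grip": -1, "translation": [0, 0, -0.1], "yaw": 0}, {"grip": -1, "translation": [0, 0, -0.4], "yaw": 0}, {"grip": -1, "translation": [0, 0, -0.7], "yaw": 0}, {"grip": -1, "translation": [0, 0, -1], "yaw": 0}, {"grip": -1, "translation": [0, 0, -1], "yaw": 0}, {"grip": -1, "translation": [0, 0, -1], "yaw": 0}]}}

```text
clock: 8.35
tool_pos: [0.4904, 0.0324, 0.2413]
tool_rot: [-0.512, -0.487, 0.513, -0.488]
ft_force: [0.3, -0.2, -0.1]
opening: 0.0003
```

```bash
python3 look.py 4; python3 -c "
from h import *
p,_=grab('side','pics/s4.png'); cv2.imwrite('pics/c4.png',cv2.resize(p[170:290,230:350],None,fx=5,fy=5,interpolation=2)[:,:,::-1])"
```

```text
[0.4902549  0.03111076 0.24131209] 8.4 [ 0.61641986 -0.08823304  0.64562954]
push_block [ 0.4818 -0.147   0.0662] 0.8
roller_site [ 0.5317 -0.1744  0.0421] 0.51
roller_site [ 0.196  -0.3525  0.0574] 0.46
ramp_toe [ 0.5139 -0.1907  0.0381] 0.56
```

View pics/c4t.png

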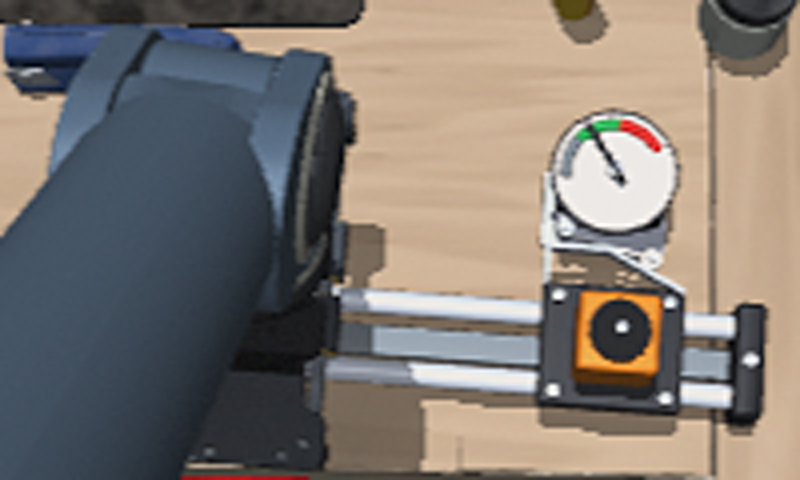

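View pics/c4.png

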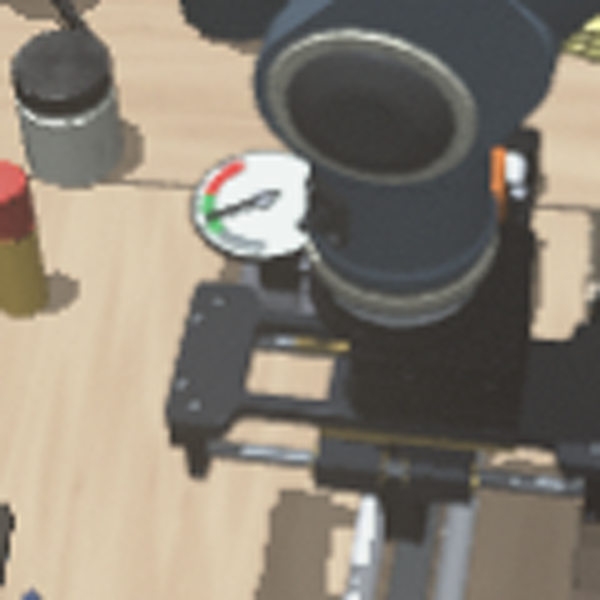

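```bash
python3 -c "
from h import *
print(env.hand_in())"
```

```text
the job is handed in; nothing more can be done
None
```

The slider is homed. I pushed the carriage with the closed fingers on the orange block's +y face, about 0.20 m along the rail in three slow stages. I then backed the arm off about 15 cm and handed the job in at about 8.5 s.

- **Gauge:** the last pictures from both cameras show the pointer near the middle of the green. It has turned about 60°, which puts the lever at roughly 0.17 rad, between the click at 0.12 and overtravel at 0.26.
- **Ramp:** by the finger's travel, the toe ended about 23 mm past the roller's rest point. The network's points give about 22–23 mm; the limits are 18 and 33 mm.
- **Touching:** the robot is clear of everything, and the wrist force reads about zero. At the readings taken at the end of each move, the force stayed below about 7 N. The stapler, jar and glue looked unmoved; I did not check the other bystanders separately.
- **Missed detections:** the networks sometimes lost a part when the arm hid it, and they also reported the larger look-alike switch, which I ignored. The arm hid the gauge during the final push, so I only read it after backing off.

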